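# Home the filter slide, then find and hold its ball detent

## Robot

A 6-joint arm with a two-finger parallel gripper is mounted at the origin on the work surface; the furniture and walls round the work are solid. World frame = base frame: x ahead of the robot, y to its left, z up, the work surface at z = 0. Lengths are in m, angles in rad, forces in N, time in s.
With the tool pointing down it reaches from about 0.225 to 0.875 m from the base axis. Payload 3.4 kg.
Tool frame: the origin (TCP) lies on the mounting face of the last link; the fingertips stand 173 mm ahead of it and the grasp point (between the pads) lies 155 mm ahead of it; y points along the fingers, x is the direction in which the jaws open and shut, and the axes are right-handed (so a half turn about y gives the same grasp; the last joint's range is limited). The gripper opens to 85 mm and grips with 20 to 120 N. Pads are 22 mm wide; open, the fingers measure 114 mm over their backs; the gripper's body (76 mm by 85 mm) begins 54 mm behind the grasp point. The pads swing forward as they close: fully open they stand 13 mm farther back than shut.
Start: joints at [1.031, 0.276, 1.505, -0, 1.361, -0.121], TCP at [0.234, 0.525, 0.405] pointing down, gripper open.
Joint ranges: [-2.89, 2.89], [-0.75, 2.08], [0.22, 2.7], [-1.18, 4.32], [0.11, 2.71], [-2.7, 2.7]. Speed limits (rad/s): [2.57, 2.57, 3.14, 3.14, 3.14, 3.14].

## Interface

Orientations are given as a unit quaternion [w, x, y, z].
In Python, from rig import manip, vision, ticket gives the robot as it stands.
- The arm moves only by the tool arm_command, never from a script. Its argument "increments" is one flat list of numbers, 7 for each row, row after row: the turn, a rotation vector about the tool's x, y, z in rad, then the shift along the tool's x, y, z in cm, then the closure, from 0 (fully open) to 1 (shut). In form: [wx, wy, wz, tx, ty, tz, hand, wx, wy, wz, tx, ty, tz, hand, ...]. A call has 1 to 8 rows; each row shifts and turns the commanded pose from where the row before left it, along the tool's axes as they then stand; what a row does not reach is not made up. A row lasts 1/8 s, in which the tool goes at most 62.5 mm and 10.7 degrees, less where a joint would pass 70% of its speed; a pose out of reach is approached as far as the arm can. A call is refused whole if a number of a shift passes 6.25 or a number of a turn 0.188, either way. A call with a gripper value outside its range is refused whole. The fingers move at their own pace and stop on an object; "grip_force" is the grip in N (left out, the last holds). Time passes only in rows, so rows that do not move let the fingers close. It gives the time, the measured TCP pose, the force and the opening at its end, in the units of the state.
- manip.get_state(): the state, without advancing time (a new reading comes with each control period).
- vision.get_image(name): name is "scene" or "side" or "wrist"; returns the picture (400x640x3 uint8, red, green, blue); there is no depth.
- vision.camera_params(name): a dict with "vfov" (degrees; the focal length in pixels is half the picture's height over the tangent of half this angle, whatever the lens; pixels are square), "cx", "cy" (the principal point, pixels), "R" (3x3) and "t" (3): a world point X has camera coordinates R X + t. Camera axes: x right, y down, z forward; pixel columns grow to the right and rows downward; lengths in m; the calibration is good to about 2 mm. The wrist camera is an equidistant fisheye: a pixel r from the principal point sees the ray r / f radians off the axis. A picture is of the moment at which its call begins: read the wrist's pose just before it. camera_params takes no time and is no camera call; for the wrist camera it gives the pose at the moment of the call.
- ticket.sign_off(): hands the job in, once; it reports no verdict.
The state is a dict: "clock": time; "qpos": joint angles; "qd": joint speeds; "effort": joint torques, N m; "position": TCP position; "ee_rot": TCP orientation; "contact_force": force on the tool from outside, world axes, zero at the start; "moment": the same for the moment, N m; "width": finger opening in m.
Only numpy, scipy, OpenCV 4.12 (cv2) and the standard library are available. Lean on these libraries where they do the work, as an engineer would, in place of code of your own. Each camera call takes 0.05 s, during which the arm holds its last target.

## Task

On the filter unit, push the slide by its black grip post fully home against the red end stop, then draw it back along the rail until you feel the ball detent drop into its single notch. The notch cannot be seen, so feel for it. Finish with the fingers still gripping the post and the slide standing still, clicked in at the notch; do not let go at the end. Leave the timer, vial and petri dish where they are.

Things in the scene. Friction and masses are not known exactly. Their poses are not given: they have to be found in the camera images.
- filter_unit: Fixed filter changer, 94 x 284 mm, 48 mm high: black base, two aluminium rails with flat covers (top at 40 mm), grey end blocks. Origin: centre of its underside. Its y axis runs along the rail: the end with the red block top and red bumper (home stop) is at +y, the black one at -y. Between the end blocks only the grip post rises above 40 mm.
- grip (a point): Centre of the upright black square grip post on the filter slide, 66 mm above the worktop. The post is 18 x 18 mm (sides along the unit's x and y), from 36 to 86 mm above the worktop; it may be gripped across the rail (along unit x) or along it. Its axes are parallel to the unit's.
- filter_slide (a joint): Position of the slide along the rail in m: 0 = fully home on the red stop, growing as it is drawn towards the unit's -y end, 0.13 = other end. The grip post is at unit y = 0.065 - value. Away from the notch it slides against a steady 3 to 4 N of friction. The notch lies at a value between 0.045 and 0.090, different each time.
- ball_arm (a point): Point in the slide, under the rail cover, above its sprung ball, 24 mm from the post (unit -x). The ball runs on a flat strip with one hidden notch. Within 4 mm before its centre the drag falls to about 0, past it climbs to 10 to 16 N, then falls back as the ball leaves. Let go within 1.5 mm of the centre, the slide snaps to it. It counts as clicked in within about 1.5 mm of the centre.
- timer_mid (a point): Middle of a loose white kitchen-type timer, 41 x 62 x 52 mm: a bystander.
- vial_mid (a point): Middle of a loose glass vial with black cap, 24 mm across, 56 mm high: a bystander.
- petri_dish_mid (a point): Middle of a loose petri dish, 61 mm across, 16 mm high: a bystander.

How it is judged:
By the outcome, as a careful person would: the job done as asked, in the order asked, and still so for the second after the job is handed in, while the arm keeps its last pose, push and grip.
It also fails if it takes over 72 s, if anything falls off the work surface, if the arm or the gripper's body presses on something with over 40 N, if the wrist force passes 120 N, or if a joint passes its speed limit or range.

## Working session

There is one attempt and no reset: what is moved stays moved. The work goes in short steps, Python scripts to look and compute and a tool call to move; the robot and the scene stay as the last step left them, time stands still between calls to the robot, and variables do not carry over. Pictures are saved under pics/ and viewed, and the job is handed in when it is done.

Besides the shell and the picture viewer there is one more tool, called after "Emit:" as name(argument=value, ...), one argument or row to a line, values as JSON. arm_command: Moves the arm, as the interface text tells. Its arguments: {"type":"object","properties":{"increments":{"type":"array"},"grip_force":{"type":"number"}},"required":["increments"]}

```bash
mkdir -p pics; python3 - <<'E'
from rig import manip, vision
import cv2
print(manip.get_state())
for n in ("scene","side","wrist"):
    p=vision.camera_params(n); print(n,p)
    cv2.imwrite(f"pics/{n}0.png",cv2.cvtColor(vision.get_image(n),cv2.COLOR_RGB2BGR))
E
```

```text
{'clock': 0.0, 'qpos': array([ 1.03094990e+00,  2.76566523e-01,  1.50612724e+00, -2.77033123e-05,
        1.36070613e+00, -1.21008506e-01]), 'qd': array([ 0.00025526, -0.00031811,  0.00037456,  0.00049629, -0.00063014,
        0.00037032]), 'effort': array([ 2.83042928e-04, -4.16768253e+01, -2.45806342e+01, -2.53825638e-04,
        1.05503880e-02, -4.20047400e-06]), 'position': array([0.23375216, 0.52510174, 0.40385802]), 'ee_rot': array([-0.59273099,  0.59330976,  0.38456195, -0.38570146]), 'contact_force': array([-0.17637749, -0.70288209,  0.11299581]), 'moment': array([ 0.02172237, -0.05246329,  0.00973089]), 'width': 0.0854109294823524}
scene {'vfov': 44.77550417733991, 'cx': 312.3304710297012, 'cy': 203.11657348761295, 'R': array([[-0.88013587, -0.47466824,  0.00713486],
       [-0.27007317,  0.48829965, -0.82983368],
       [ 0.39041174, -0.73229333, -0.55796519]]), 't': array([0.58595196, 0.21555993, 1.07383862])}
side {'vfov': 50.12165778343204, 'cx': 313.4513657276127, 'cy': 199.47947534552367, 'R': array([[ 0.10375842, -0.9943848 , -0.02081013],
       [-0.6618683 , -0.0534143 , -0.7477147 ],
       [ 0.74240457,  0.09135526, -0.66369396]]), 't': array([-0.02479283,  0.502046  ,  0.4112325 ])}
wrist {'vfov': 65.70646984690485, 'cx': 318.2417222246339, 'cy': 197.12944708000876, 'R': array([[ 4.06923799e-01,  9.13461797e-01, -7.53122493e-04],
       [ 8.82683919e-01, -3.93000561e-01,  2.57720118e-01],
       [ 2.35121504e-01, -1.05537218e-01, -9.66219320e-01]]), 't': array([-0.57487997, -0.03386461,  0.37801504])}
```

View pics/scene0.png

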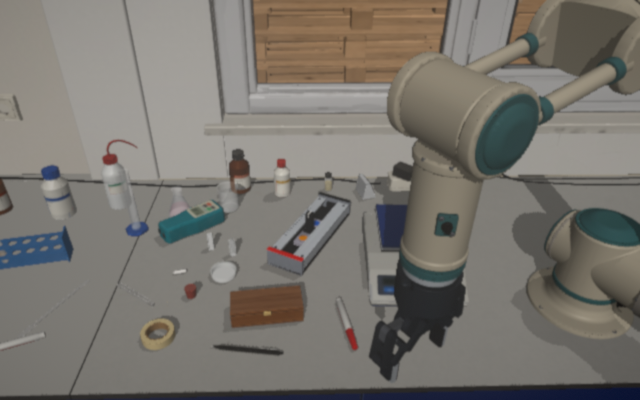

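View pics/side0.png

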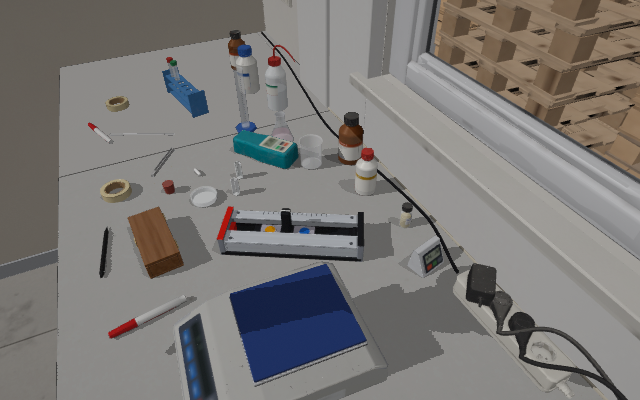

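View pics/wrist0.png

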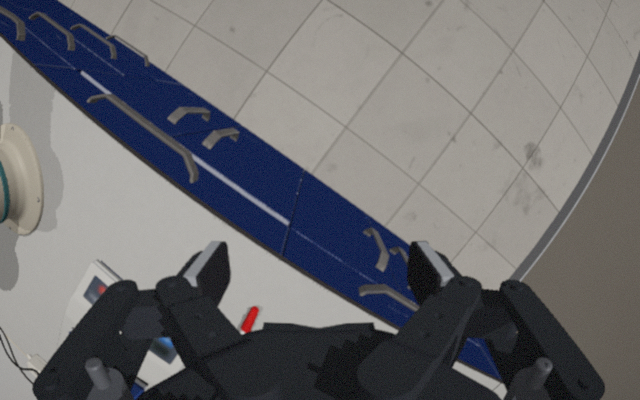

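```bash
python3 - <<'E'
import cv2
a=cv2.imread("pics/side0.png")[190:270,205:375]
b=cv2.imread("pics/scene0.png")[185:280,260:360]
cv2.imwrite("pics/sidez.png",cv2.resize(a,None,fx=4.5,fy=4.5,interpolation=2))
cv2.imwrite("pics/scenez.png",cv2.resize(b,None,fx=6,fy=6,interpolation=2))
E
```

```text
(no output)
```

View pics/sidez.png

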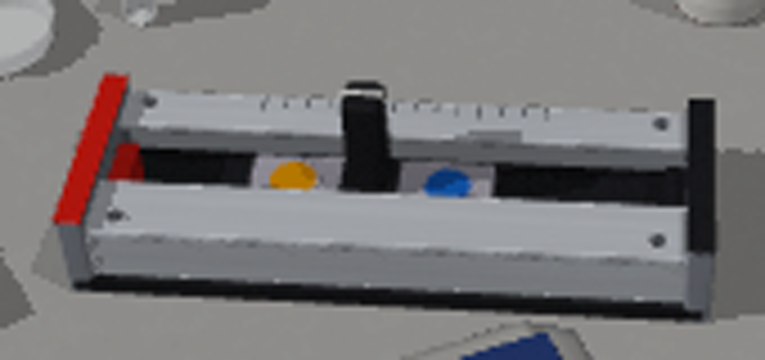

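View pics/scenez.png

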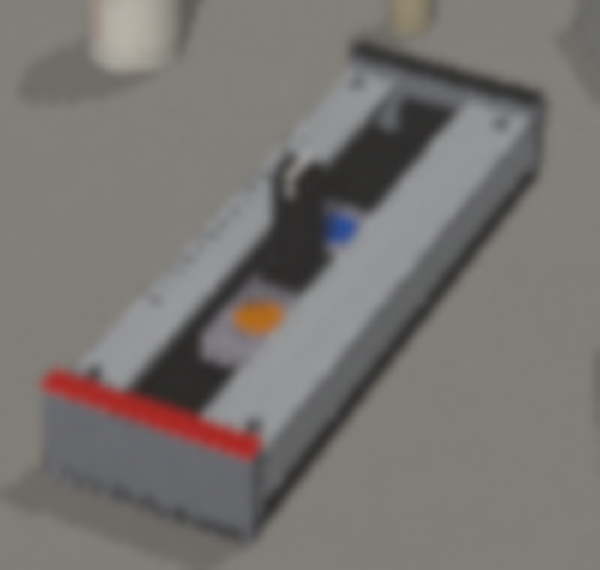

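```bash
cat > h.py <<'E'
import numpy as np
from rig import vision
def ray(n,u,v):
    p=vision.camera_params(n); f=200/np.tan(np.radians(p['vfov'])/2)
    d=np.array([(u-p['cx'])/f,(v-p['cy'])/f,1.]); R=np.array(p['R']); 
    return -R.T@p['t'], R.T@d
def onz(n,u,v,z):
    c,d=ray(n,u,v); return c+d*(z-c[2])/d[2]
def proj(n,X):
    p=vision.camera_params(n); f=200/np.tan(np.radians(p['vfov'])/2)
    q=np.array(p['R'])@X+p['t']; return p['cx']+f*q[0]/q[2],p['cy']+f*q[1]/q[2]
E
python3 - <<'E'
from h import *
np.set_printoptions(precision=4,suppress=True)
S=[(107,75),(53,221),(714,102),(713,252)]
C=[(42,392),(257,460),(360,40),(547,95)]
def rep(n,P):
    P=[onz(n,*p,.048)[:2] for p in P]; a,b,c,d=P
    print(n,P,"ctr",sum(P)/4,"w",np.linalg.norm(a-b),np.linalg.norm(c-d),"L",np.linalg.norm(a-c),np.linalg.norm(b-d))
    y=(a+b-c-d)/2; print("yaw of y",np.degrees(np.arctan2(y[1],y[0])))
rep('side',[(205+u/4.5,190+v/4.5) for u,v in S])
rep('scene',[(260+u/6,185+v/6) for u,v in C])
print('post side', [onz('side',205+u/4.5,190+v/4.5,.086) for u,v in ((345,90),(388,92),(366,82),(366,101))])
print('post scene', [onz('scene',260+u/6,185+v/6,.086) for u,v in ((290,150),(325,165),(275,182),(308,195))])
E
```

```text
side [array([0.6638, 0.221 ]), array([0.5712, 0.2209]), array([ 0.6685, -0.0589]), array([ 0.5773, -0.06  ])] ctr [0.6202 0.0807] w 0.09263459843217017 0.09124678328222827 L 0.27996188590423826 0.28095814049857487
yaw of y 91.10373462941595
scene [array([0.6614, 0.2321]), array([0.5683, 0.2268]), array([ 0.671 , -0.0539]), array([ 0.576 , -0.0539])] ctr [0.6192 0.0878] w 0.09324406016094702 0.09496503129290307 L 0.2861000796308055 0.2808300705593405
yaw of y 91.74664358293344
post side [array([0.6226, 0.0999, 0.086 ]), array([0.6229, 0.0813, 0.086 ]), array([0.6284, 0.0917, 0.086 ]), array([0.6166, 0.0899, 0.086 ])]
post scene [array([0.6301, 0.0883, 0.086 ]), array([0.6123, 0.0908, 0.086 ]), array([0.6245, 0.1113, 0.086 ]), array([0.6084, 0.1128, 0.086 ])]
```

Emit:
arm_command(
  increments=[0,-0.147,0,0,0,0,0,0,-0.147,0,0,0,0,0,0,-0.148,0,0,0,0,0,0,0,0,0,0,0,0],
)

```text
clock: 0.65
position: [0.2338, 0.5253, 0.4044]
ee_rot: [0.495, -0.495, -0.505, 0.506]
contact_force: [-0.1, -0.7, 0.1]
width: 0.0855
```

Emit:
arm_command(
  increments=[0,0,0,-2.75,0,-2.36,0,0,0,0,-2.75,0,-2.36,0,0,0,0,-2.75,0,-2.36,0,0,0,0,-2.75,0,-2.36,0,0,0,0,-2.75,0,-2.36,0,0,0,0,-2.75,0,-2.36,0,0,0,0,-2.75,0,-2.36,0,0,0,0,-2.75,0,-2.36,0],
)

```text
clock: 1.65
position: [0.4283, 0.3088, 0.4047]
ee_rot: [-0.495, 0.495, 0.505, -0.505]
contact_force: [-0.0, 1.3, -0.2]
width: 0.0853
```

Emit:
arm_command(
  increments=[0,0,0,-2.75,0,-2.36,0,0,0,0,-2.75,0,-2.36,0,0,0,0,-2.75,0.5,-2.36,0,0,0,0,-2.75,1,-2.36,0,0,0,0,-2.75,1,-2.36,0,0,0,0,-2.75,1,-2.36,0,0,0,0,-2.75,1,-2.36,0,0,0,0,-2.75,1,-2.36,0],
)

```text
clock: 2.65
position: [0.6223, 0.0933, 0.3492]
ee_rot: [0.495, -0.495, -0.505, 0.505]
contact_force: [0.2, 0.3, -0.6]
width: 0.0853
```

Emit:
arm_command(
  increments=[0,0,0,0,1,0,0,0,0,0,0,1,0,0,0,0,0,0,0,0,0],
)

```text
clock: 3.02
position: [0.6206, 0.095, 0.3287]
ee_rot: [0.495, -0.493, -0.505, 0.506]
contact_force: [-0.4, 0.3, -0.6]
width: 0.0853
```

```bash
python3 - <<'E'
from rig import manip, vision
import cv2
s=manip.get_state(); print(s['clock'],s['position'],s['ee_rot'],s['qpos'],s['contact_force'])
for n in ("scene","side","wrist"):
    print(vision.camera_params(n)['t']) if n=='wrist' else 0
    cv2.imwrite(f"pics/{n}1.png",cv2.cvtColor(vision.get_image(n),cv2.COLOR_RGB2BGR))
a=cv2.imread("pics/side1.png")[110:270,180:390]
cv2.imwrite("pics/side1z.png",cv2.resize(a,None,fx=3.7,fy=3.7,interpolation=2))
E
```

```text
3.025 [0.62057139 0.09495662 0.32869281] [ 0.49486598 -0.49337639 -0.50523919  0.50638006] [ 4.09346281e-02  4.03071580e-01  1.50472920e+00  4.50426428e-04
  1.23641104e+00 -1.55338752e+00] [-0.41466338  0.31922426 -0.5804322 ]
[-0.08073972 -0.61717574  0.14497042]
```

View pics/side1z.png

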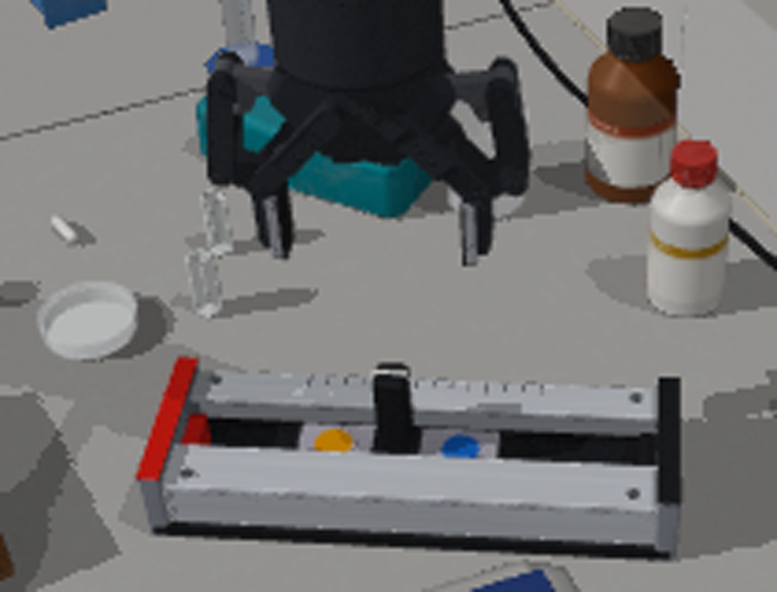

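View pics/wrist1.png

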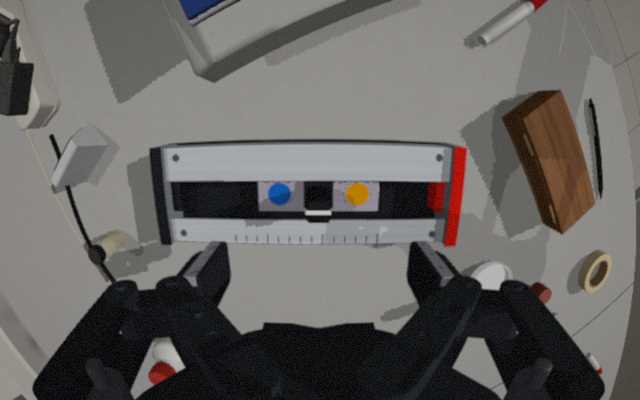

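View pics/scene1.png

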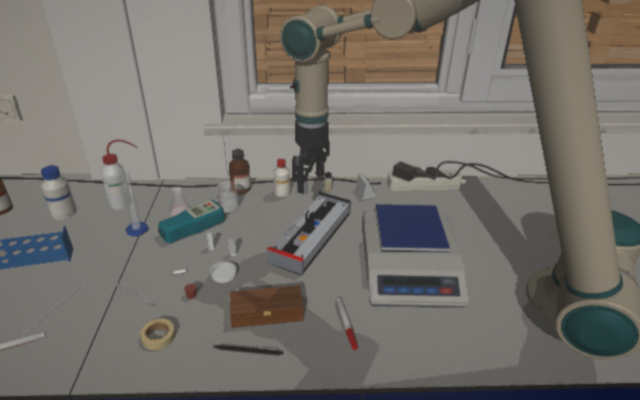

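```bash
cat >> h.py <<'E'
def wz(u,v,z,R,t,p):
    f=200/np.tan(np.radians(p['vfov'])/2)
    x,y=u-p['cx'],v-p['cy']; r=np.hypot(x,y); th=r/f
    d=np.array([x/r*np.sin(th),y/r*np.sin(th),np.cos(th)]); R=np.array(R)
    c=-R.T@t; d=R.T@d; return c+d*(z-c[2])/d[2]
E
python3 - <<'E'
from h import *
import cv2
np.set_printoptions(precision=4,suppress=True)
p=vision.camera_params('wrist')
W=lambda u,v,z: wz(u,v,z,p['R'],p['t'],p)
c=[W(u,v,.048)[:2] for u,v in ((466,147),(455,246),(151,148),(163,245))]
print(c,sum(c)/4); y=(c[0]+c[1]-c[2]-c[3])/2; print(np.degrees(np.arctan2(y[1],y[0])),np.linalg.norm(y))
for u,v in ((304,182),(331,182),(304,212),(331,212),(318,211),(318,215)): print(W(u,v,.086))
a=cv2.imread("pics/wrist1.png")[130:260,140:480]
cv2.imwrite("pics/w1z.png",cv2.resize(a,(780,298),interpolation=2))
a=cv2.imread("pics/wrist1.png")[165:235,260:380]
cv2.imwrite("pics/w1zz.png",cv2.resize(a,(720,420),interpolation=2))
E
```

```text
[array([0.5757, 0.2243]), array([0.6696, 0.2269]), array([ 0.5822, -0.0562]), array([ 0.6761, -0.0544])] [0.6259 0.0851]
91.32530188823874 0.2809849060663947
[0.6034 0.0848 0.086 ]
[0.6029 0.1039 0.086 ]
[0.6256 0.0851 0.086 ]
[0.6252 0.1046 0.086 ]
[0.6246 0.0952 0.086 ]
[0.6277 0.0953 0.086 ]
```

View pics/w1zz.png

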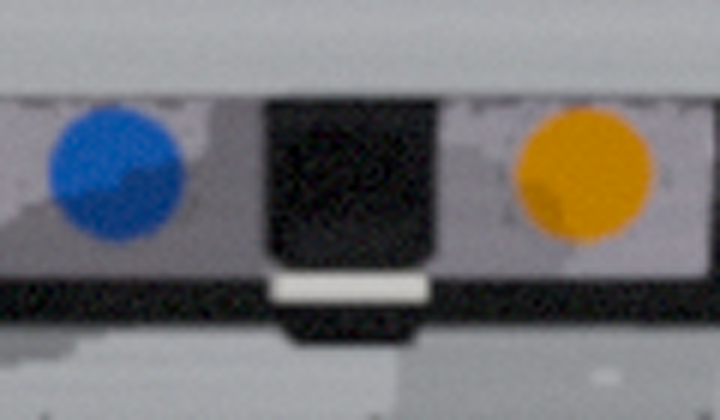

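Emit:
arm_command(
  increments=[0,0,0,0,1.5,-0.25,0,0,0,0,0,1.5,0,0,0,0,0,0,1.5,0,0,0,0,0,0,1.5,0,0,0,0,0,0,1.5,0,0,0,0,0,0,1.5,0,0,0,0,0,0,1.3,0,0,0,0,0,0,0,0,0],
)

```text
clock: 4.18
position: [0.6236, 0.0942, 0.2253]
ee_rot: [0.495, -0.494, -0.505, 0.506]
contact_force: [-0.0, -0.2, -0.3]
width: 0.0855
```

```bash
python3 - <<'E'
from rig import manip, vision
import cv2
s=manip.get_state(); print(s['clock'],s['position'],s['contact_force'])
for n in ("side","wrist"):
    cv2.imwrite(f"pics/{n}2.png",cv2.cvtColor(vision.get_image(n),cv2.COLOR_RGB2BGR))
a=cv2.imread("pics/side2.png")[110:270,180:390]
b=cv2.imread("pics/wrist2.png")
cv2.imwrite("pics/c2.png",cv2.hconcat([cv2.resize(a,(400,305),interpolation=2),cv2.resize(b,(400,305))]))
E
```

```text
4.175 [0.62361637 0.09421442 0.22531416] [-0.02739141 -0.17998192 -0.26198124]
```

View pics/c2.png

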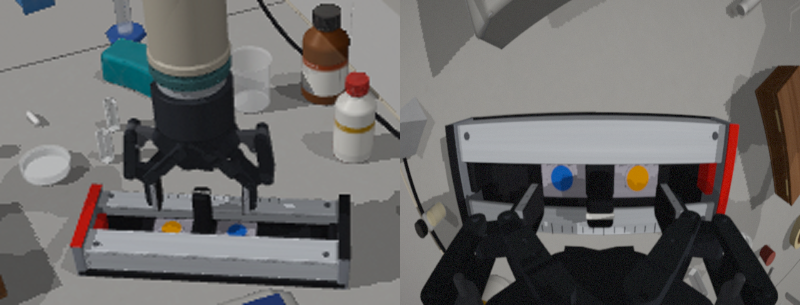

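Emit:
arm_command(
  increments=[0,0,0,0,0,0,0.5,0,0,0,0,0,0,0.7,0,0,0,0,0,0,0.8,0,0,0,0,0,0,0.9,0,0,0,0,0,0,1,0,0,0,0,0,0,1,0,0,0,0,0,0,1,0,0,0,0,0,0,1],
  grip_force=50,
)

```text
clock: 5.28
position: [0.6241, 0.0943, 0.2271]
ee_rot: [-0.494, 0.494, 0.506, -0.506]
contact_force: [-1.5, -0.7, 6.0]
width: 0.0173
```

```bash
python3 - <<'E'
from rig import manip, vision
import cv2
s=manip.get_state(); print(s['clock'],s['position'],s['contact_force'],s['moment'],s['width'])
for n in ("side","wrist"):
    cv2.imwrite(f"pics/{n}3.png",cv2.cvtColor(vision.get_image(n),cv2.COLOR_RGB2BGR))
a=cv2.imread("pics/side3.png")[110:270,180:390]
b=cv2.imread("pics/wrist3.png")
cv2.imwrite("pics/c3.png",cv2.hconcat([cv2.resize(a,(400,305),interpolation=2),cv2.resize(b,(400,305))]))
E
```

```text
5.275 [0.62407248 0.09429255 0.22711212] [-1.51535454 -0.70451566  5.96042547] [-0.00845115  0.21035161 -0.04467421] 0.017258194087089847
```

View pics/c3.png

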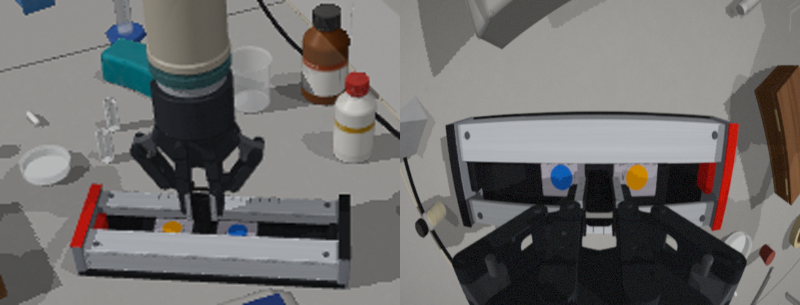

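Emit:
arm_command(
  increments=[0,0,0,0.3,0,0,1,0,0,0,0.6,0,0,1,0,0,0,0.6,0,0,1,0,0,0,0.6,0,0,1,0,0,0,0.6,0,0,1,0,0,0,0.6,0,0,1,0,0,0,0.6,0,0,1,0,0,0,0.3,0,0,1],
  grip_force=60,
)

```text
clock: 6.38
position: [0.6232, 0.1353, 0.2271]
ee_rot: [0.493, -0.495, -0.505, 0.506]
contact_force: [-2.2, -4.9, 5.5]
width: 0.0167
```

Emit:
arm_command(
  increments=[0,0,0,0.2,0,0,1,0,0,0,0.2,0,0,1,0,0,0,0.2,0,0,1,0,0,0,0.2,0,0,1,0,0,0,0.2,0,0,1],
)

```text
clock: 7.0
position: [0.623, 0.145, 0.2271]
ee_rot: [0.493, -0.495, -0.505, 0.506]
contact_force: [-1.6, -5.2, 5.1]
width: 0.0173
```

Emit:
arm_command(
  increments=[0,0,0,0.2,0,0,1],
)

```text
clock: 7.12
position: [0.623, 0.147, 0.2271]
ee_rot: [0.493, -0.495, -0.505, 0.506]
contact_force: [-1.2, -4.4, 5.4]
width: 0.0171
```

Emit:
arm_command(
  increments=[0,0,0,0.2,0,0,1],
)

```text
clock: 7.25
position: [0.6229, 0.149, 0.2271]
ee_rot: [0.493, -0.495, -0.505, 0.506]
contact_force: [-1.3, -5.0, 5.6]
width: 0.0169
```

Emit:
arm_command(
  increments=[0,0,0,0.2,0,0,1],
)

```text
clock: 7.38
position: [0.6229, 0.1499, 0.2271]
ee_rot: [0.492, -0.495, -0.505, 0.508]
contact_force: [0.1, -12.7, 6.0]
width: 0.0171
```

Emit:
arm_command(
  increments=[0,0,0,0.1,0,0,1,0,0,0,0,0,0,1],
)

```text
clock: 7.62
position: [0.623, 0.1501, 0.2271]
ee_rot: [0.492, -0.496, -0.504, 0.508]
contact_force: [-1.2, -12.8, 6.2]
width: 0.017
```

```bash
python3 - <<'E'
from rig import manip, vision
import cv2
s=manip.get_state(); print(s['clock'],s['position'],s['contact_force'],s['moment'],s['width'])
for n in ("side","wrist"):
    cv2.imwrite(f"pics/{n}4.png",cv2.cvtColor(vision.get_image(n),cv2.COLOR_RGB2BGR))
a=cv2.imread("pics/side4.png")[110:270,180:390]
b=cv2.imread("pics/wrist4.png")
cv2.imwrite("pics/c4.png",cv2.hconcat([cv2.resize(a,(400,305),interpolation=2),cv2.resize(b,(400,305))]))
E
```

```text
7.625 [0.62295107 0.15006433 0.22713933] [ -1.22554248 -12.79569224   6.24493718] [-1.25799605  0.17632897 -0.0914479 ] 0.016996044519516737
```

View pics/c4.png

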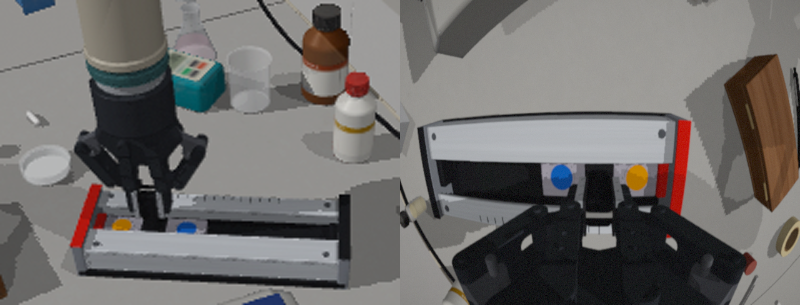

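Emit:
arm_command(
  increments=[0,0,0,0.2,0,0,1,0,0,0,0,0,0,1],
)

```text
clock: 7.98
position: [0.623, 0.1506, 0.2271]
ee_rot: [0.491, -0.496, -0.504, 0.509]
contact_force: [-1.5, -17.3, 7.8]
width: 0.017
```

Emit:
arm_command(
  increments=[0,0,0,-0.55,0,0,1,0,0,0,-0.6,0,0,1,0,0,0,-0.6,0,0,1,0,0,0,-0.6,0,0,1,0,0,0,-0.6,0,0,1,0,0,0,-0.6,0,0,1,0,0,0,-0.6,0,0,1,0,0,0,-0.2,0,0,1],
)

```text
clock: 8.98
position: [0.6237, 0.1127, 0.2271]
ee_rot: [-0.495, 0.494, 0.506, -0.505]
contact_force: [-2.4, 5.7, 5.9]
width: 0.0174
```

Emit:
arm_command(
  increments=[0,0,0,-0.1,0,0,1],
)

```text
clock: 9.1
position: [0.6237, 0.112, 0.2271]
ee_rot: [-0.495, 0.494, 0.507, -0.505]
contact_force: [-1.8, 5.7, 5.1]
width: 0.0171
```

Emit:
arm_command(
  increments=[0,0,0,-0.1,0,0,1],
)

```text
clock: 9.22
position: [0.6237, 0.111, 0.2271]
ee_rot: [-0.495, 0.494, 0.507, -0.505]
contact_force: [-0.3, 4.7, 4.7]
width: 0.0171
```

Emit:
arm_command(
  increments=[0,0,0,-0.1,0,0,1],
)

```text
clock: 9.35
position: [0.6237, 0.1101, 0.2271]
ee_rot: [-0.495, 0.494, 0.507, -0.505]
contact_force: [-1.1, 5.4, 5.8]
width: 0.0173
```

Emit:
arm_command(
  increments=[0,0,0,-0.1,0,0,1],
)

```text
clock: 9.48
position: [0.6237, 0.1091, 0.2271]
ee_rot: [-0.495, 0.494, 0.507, -0.505]
contact_force: [-0.9, 6.1, 5.6]
width: 0.0175
```

Emit:
arm_command(
  increments=[0,0,0,-0.1,0,0,1],
)

```text
clock: 9.6
position: [0.6238, 0.1081, 0.2271]
ee_rot: [-0.495, 0.494, 0.507, -0.505]
contact_force: [-1.2, 5.3, 5.8]
width: 0.0173
```

Emit:
arm_command(
  increments=[0,0,0,-0.1,0,0,1],
)

```text
clock: 9.72
position: [0.6238, 0.107, 0.2271]
ee_rot: [-0.495, 0.494, 0.506, -0.505]
contact_force: [-1.6, 4.5, 5.3]
width: 0.0169
```

Emit:
arm_command(
  increments=[0,0,0,-0.1,0,0,1],
)

```text
clock: 9.85
position: [0.6238, 0.1058, 0.2271]
ee_rot: [-0.495, 0.494, 0.506, -0.505]
contact_force: [-1.5, 2.5, 5.4]
width: 0.0172
```

Emit:
arm_command(
  increments=[0,0,0,-0.1,0,0,1],
)

```text
clock: 9.98
position: [0.6238, 0.1045, 0.2271]
ee_rot: [-0.494, 0.494, 0.506, -0.505]
contact_force: [-0.7, 2.5, 5.2]
width: 0.0172
```

Emit:
arm_command(
  increments=[0,0,0,-0.1,0,0,1],
)

```text
clock: 10.1
position: [0.6239, 0.1031, 0.2271]
ee_rot: [-0.494, 0.494, 0.506, -0.506]
contact_force: [-1.3, 0.4, 5.3]
width: 0.0173
```

Emit:
arm_command(
  increments=[0,0,0,-0.05,0,0,1],
)

```text
clock: 10.22
position: [0.6239, 0.1023, 0.2271]
ee_rot: [-0.494, 0.494, 0.506, -0.506]
contact_force: [-1.6, -0.8, 5.5]
width: 0.0168
```

Emit:
arm_command(
  increments=[0,0,0,-0.05,0,0,1],
)

```text
clock: 10.35
position: [0.6239, 0.1019, 0.2271]
ee_rot: [-0.494, 0.494, 0.506, -0.506]
contact_force: [-1.1, 1.0, 5.5]
width: 0.0172
```

Emit:
arm_command(
  increments=[0,0,0,-0.05,0,0,1],
)

```text
clock: 10.48
position: [0.6239, 0.1016, 0.2271]
ee_rot: [-0.494, 0.494, 0.506, -0.505]
contact_force: [-1.9, 1.4, 6.2]
width: 0.0172
```

Emit:
arm_command(
  increments=[0,0,0,-0.05,0,0,1],
)

```text
clock: 10.6
position: [0.6239, 0.1013, 0.2271]
ee_rot: [-0.494, 0.494, 0.506, -0.505]
contact_force: [-0.6, 2.0, 5.7]
width: 0.0176
```

Emit:
arm_command(
  increments=[0,0,0,-0.05,0,0,1],
)

```text
clock: 10.72
position: [0.6239, 0.1011, 0.2271]
ee_rot: [-0.495, 0.494, 0.506, -0.505]
contact_force: [-1.3, 4.0, 5.2]
width: 0.0172
```

Emit:
arm_command(
  increments=[0,0,0,-0.05,0,0,1],
)

```text
clock: 10.85
position: [0.6239, 0.1008, 0.2271]
ee_rot: [-0.495, 0.494, 0.506, -0.505]
contact_force: [-1.9, 3.9, 5.8]
width: 0.0175
```

Emit:
arm_command(
  increments=[0,0,0,-0.05,0,0,1],
)

```text
clock: 10.98
position: [0.6239, 0.1006, 0.2271]
ee_rot: [-0.495, 0.494, 0.507, -0.505]
contact_force: [-1.7, 6.2, 5.7]
width: 0.017
```

Emit:
arm_command(
  increments=[0,0,0,-0.05,0,0,1],
)

```text
clock: 11.1
position: [0.6239, 0.1003, 0.2271]
ee_rot: [-0.495, 0.494, 0.507, -0.505]
contact_force: [-1.3, 6.7, 5.1]
width: 0.0173
```

Emit:
arm_command(
  increments=[0,0,0,-0.05,0,0,1],
)

```text
clock: 11.22
position: [0.6239, 0.1002, 0.2271]
ee_rot: [-0.495, 0.493, 0.507, -0.504]
contact_force: [-1.4, 7.5, 4.9]
width: 0.0172
```

```bash
cat > g.py <<'E'
from rig import manip
import numpy as np
s=manip.get_state(); q=s['ee_rot']; w,x,y,z=q
a=np.array([2*(x*y-w*z),w*w-x*x+y*y-z*z,2*(y*z+w*x)])
print(s['clock'],s['position'],'grasp',s['position']+.155*a,s['contact_force'],s['moment'])
E
python3 g.py
```

```text
11.225 [0.62390849 0.10016245 0.2271052 ] grasp [0.62400292 0.10079757 0.07210653] [-1.42130839  7.46353245  4.85137977] [ 0.76446971  0.25663072 -0.00739627]
```

Emit:
arm_command(
  increments=[0,0,0,-0.05,0,0,1],
)

```text
clock: 11.35
position: [0.6239, 0.0999, 0.2271]
ee_rot: [-0.495, 0.493, 0.507, -0.504]
contact_force: [-1.3, 8.8, 4.3]
width: 0.0173
```

Emit:
arm_command(
  increments=[0,0,0,-0.05,0,0,1],
)

```text
clock: 11.48
position: [0.6239, 0.0996, 0.2271]
ee_rot: [-0.495, 0.493, 0.507, -0.504]
contact_force: [-2.2, 9.3, 5.5]
width: 0.0172
```

```bash
python3 g.py
```

```text
11.475 [0.62391068 0.09963462 0.22711153] grasp [0.62401103 0.10043423 0.07211362] [-2.2377113   9.28931355  5.54757216] [ 0.9836236   0.18312458 -0.0457849 ]
```

Emit:
arm_command(
  increments=[0,0,0,0.1,0,0,1],
)

```text
clock: 11.6
position: [0.6239, 0.1001, 0.2271]
ee_rot: [-0.495, 0.494, 0.507, -0.505]
contact_force: [-1.6, 5.5, 5.8]
width: 0.0171
```

Emit:
arm_command(
  increments=[0,0,0,0.1,0,0,1],
)

```text
clock: 11.72
position: [0.6239, 0.1005, 0.2271]
ee_rot: [-0.495, 0.494, 0.506, -0.505]
contact_force: [-0.4, 2.3, 5.6]
width: 0.017
```

```bash
python3 g.py
```

```text
11.725 [0.62393375 0.10051392 0.22713578] grasp [0.62403293 0.10084348 0.07213616] [-0.37845768  2.3137564   5.572633  ] [ 0.28594808  0.27614762 -0.03603638]
```

Emit:
arm_command(
  increments=[0,0,0,0.1,0,0,1],
)

```text
clock: 11.85
position: [0.6239, 0.101, 0.2271]
ee_rot: [-0.494, 0.494, 0.506, -0.506]
contact_force: [-1.8, 0.4, 6.6]
width: 0.017
```

```bash
python3 g.py
```

```text
11.85 [0.62393509 0.10097015 0.22710913] grasp [0.62401864 0.1011007  0.07210921] [-1.80191657  0.37329877  6.623571  ] [ 0.08371948  0.27347681 -0.10161807]
```

Emit:
arm_command(
  increments=[0,0,0,0.05,0,0,1,0,0,0,0,0,0,1],
)

```text
clock: 12.1
position: [0.6239, 0.1011, 0.2271]
ee_rot: [-0.494, 0.494, 0.506, -0.506]
contact_force: [-2.0, 0.8, 6.1]
width: 0.0173
```

```bash
python3 g.py
```

```text
12.1 [0.62391674 0.10113012 0.22711631] grasp [0.62399093 0.10121506 0.07211635] [-1.96789808  0.82595944  6.10134424] [ 0.11120079  0.20699582 -0.02725703]
```

Emit:
arm_command(
  increments=[0,0,0,0,0,0,1,0,0,0,0,0,0,1,0,0,0,0,0,0,1,0,0,0,0,0,0,1,0,0,0,0,0,0,1,0,0,0,0,0,0,1,0,0,0,0,0,0,1,0,0,0,0,0,0,1],
)

```text
clock: 13.1
position: [0.6239, 0.1011, 0.2271]
ee_rot: [-0.494, 0.494, 0.506, -0.506]
contact_force: [-1.2, 0.9, 6.0]
width: 0.0168
```

```bash
python3 g.py; python3 - <<'E'
from rig import manip, vision
import cv2
for n in ("side","wrist"):
    cv2.imwrite(f"pics/{n}5.png",cv2.cvtColor(vision.get_image(n),cv2.COLOR_RGB2BGR))
a=cv2.imread("pics/side5.png")[110:270,180:390]
b=cv2.imread("pics/wrist5.png")
cv2.imwrite("pics/c5.png",cv2.hconcat([cv2.resize(a,(400,305),interpolation=2),cv2.resize(b,(400,305))]))
E
python3 g.py
```

```text
13.1 [0.62394152 0.10111049 0.22711821] grasp [0.62402255 0.10120386 0.07211826] [-1.24801536  0.93884532  5.98818215] [ 0.1063957   0.2209182  -0.03588591]
13.2 [0.62393728 0.10110215 0.22712647] grasp [0.62401932 0.10119213 0.07212651] [-1.60677414  1.67066704  5.24704658] [ 0.11557919  0.1660706  -0.02829663]
```

View pics/c5.png

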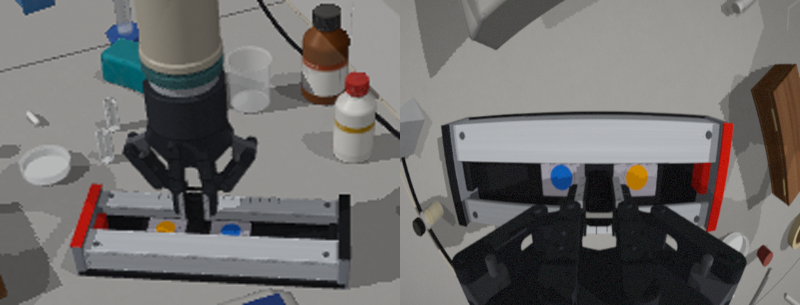

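```bash
python3 -c "
from rig import ticket; print(ticket.sign_off())"
```

```text
the job is handed in; nothing more can be done
None
```

I gripped the post along the rail and pushed the slide home. It stopped at TCP y ≈ 0.150 m, with the force rising to about 17 N. I then drew it back until the ball dropped into the notch, about 49 mm from home.

- **Notch signature:** the drag fell from about 5 N to about 0, then climbed to 9.3 N just past the centre. I eased back to the estimated centre, at grasp y ≈ 0.1012 m.
- **Last checks:** over the final second the slide stood still. The force along the rail was about 1 N (one later reading was 1.7 N), and the fingers were still closed on the post at about 17 mm. The pictures showed nothing disturbed, and I moved nothing near the timer, vial or petri dish.
- **Not checked or off:** the centre comes from the force profile while drawing back (about ±0.3 mm). I did not probe the notch from the other side. A steady upward force of 5–6 N stayed on the gripper after it closed. The measured drag was also a little above the stated 3–4 N.

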